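Wedge the air filter tight in its housing

TASK

Take the orange wedge out of the rack, start it narrow end down between the housing's front rail and the filter's metal shoe with its sloping face towards the filter, and let go of it while it is still only hand-loose. Then tap its head down until it is tight and has pushed the filter about 2 mm into its rubber gasket: stop there, because more than 3 mm or hard hammering ruins the filter. Leave the wedge standing in the gap and everything else where it is.

Things in the scene. Friction and masses are not known exactly. Their poses are not given: they have to be found in the camera images.
- housing: Open-topped light timber box, 282 mm (x) by 280 mm (y), 105 mm high, fixed. Origin: middle of its underside. +x runs from the darker front rail (nearest the robot; 28 mm thick, 105 mm high, upright inner face) across the filter to the rubber gasket on the far wall. The rail's true place differs from box to box by up to 2.5 mm along x and is not measured.
- gap (a point): Middle of the mouth of the wedge gap, 105 mm above the bench, axes as the housing's; between the rail (-x, its inner face 6 mm from this point, give or take 2.5) and the filter's shoe (+x). The mouth is 12 mm wide, give or take 2.5; the gap narrows downward 1 in 6, to match the wedge. Housing floor 93 mm below. Keep the wedge within 20 mm of this point in y.
- shoe (a point): Middle of the top edge of the aluminium shoe on the filter, facing the rail, between two dark marks on the rail: 70 mm long in y, 60 mm deep, its face slopes 1 in 6. The filter (aluminium frame, white pleats, top 104 mm above the bench) slides along housing x only. A contact force over 25 N between wedge and filter ruins it.
- filter (a joint): How far the filter is pushed into its gasket along housing +x, m: 0 as found, stop at 0.006; 0.0013 to 0.003 is good. A spring of 5 N per mm. Friction 0.5 to 0.7: about 11 to 16 N down on the head drives it to 2 mm (12 to 16 is safe, about 1 N more per mm of depth); then it locks. It bites with its narrow end 33 to 63 mm below the mouth, is tight about 12 mm deeper.
- wedge: Orange plastic wedge with a square head, about 50 g, standing narrow end down in a rack slot, leaning a degree or two. Origin: middle of its narrow end, z up the wedge. Blade 95 mm long, 24 mm wide (y); one face upright at x = -2 mm, the other slopes from x = +2 to +17.8 mm under the head: +x is the sloping side. Head: z 95 to 121, x -3 to +19, y -13 to +13 mm, sides upright, good to grip.
- head (a point): Middle of the top of the wedge's head (on the wedge at x 8, y 0, z 121 mm): the place to tap.
- rack: White block 60 mm (x) by 210 mm (y), 60 mm high, with three upright slots in a row at y = -62, 0 and +62 mm, 50 mm deep, floor 10 mm above the bench; fixed. Origin: underside at the middle slot. The wedge stands in it with its axes parallel to the rack's.
- packer: Bystander in the rack: dark steel strip 10 x 24 x 88 mm, no head; origin at its foot.
- batten: Bystander in the rack: dark wooden strip 12 x 22 x 110 mm, no head; origin at its foot.
- spray: Bystander: clear bottle with orange cap, 64 mm across, 170 mm high; origin under its centre.
- spawn_jar: Bystander: amber jar with white lid, 80 mm across, 120 mm high; origin under its centre.
- dish_a: Bystander: white culture dish, 94 mm across, 16 mm high; origin under its centre.
- dish_b: Bystander: another such dish.
- tape: Bystander: blue ring 90 mm across, 24 mm high; origin under its centre.
- driver: Bystander: screwdriver lying on the bench; origin under its middle.
Things that resemble listed ones, but are neither listed nor needed, are in the scene too. Of the things like the wedge, leave any that is pink, purple or turquoise; of the rest the larger one is meant.

How it is judged:
By the outcome, as a careful person would: the job done as asked, in the order asked, and still so for the second after the job is handed in, with the robot touching nothing.
It also fails if it takes over 51 s, if anything falls off the work surface, if the arm or the gripper's body presses on something with over 40 N, if the wrist force passes 120 N, or if a joint passes its speed limit or range.

ROBOT

A 6-joint arm with a two-finger parallel gripper is mounted at the origin on the work surface. World frame = base frame: x ahead of the robot, y to its left, z up, the work surface at z = 0. Lengths are in m, angles in degrees, forces in N, time in s.
With the tool pointing down it reaches from about 0.375 to 0.825 m from the base axis. Payload 5.5 kg.
Tool frame: the origin (TCP) lies at the very end of the fingers, on their centre line; the grasp point (between the pads) lies 19 mm behind it; z points along the fingers, y is the line along which they close (so a half turn about z gives the same grasp; the last joint's range is limited). The gripper opens to 85 mm and grips with 20 to 120 N. Pads are 22 mm wide; open, the fingers measure 114 mm over their backs; the gripper's body (76 mm by 85 mm) begins 54 mm behind the grasp point. The pads swing forward as they close: fully open they stand 13 mm farther back than shut.
Start: joints at [69.041, 17.962, -2.699, 69.339, 0, 90], TCP at [0.215, 0.56, 0.231] pointing down, gripper open.
Joint ranges: [-152.73, 152.73], [-39.44, 99.34], [-58.76, 71.6], [-118.89, 123.64], [-81.53, 83.1], [-180, 180]. Speed limits (degrees/s): [136.94, 136.94, 172.46, 180, 180, 180].

INTERFACE

Orientations are given as [roll, pitch, yaw] about the fixed x, y, z axes, in that order (R = Rz(yaw) Ry(pitch) Rx(roll)).
In Python, from rig import readout, viewer, env gives the robot as it stands.
- The arm moves only by the tool carry_out, never from a script. Its argument "rows" is text: rows parted by semicolons, each of 7 numbers parted by spaces: the shift along the world's x, y, z in cm, then the turn, a rotation vector about the world's x, y, z in rad, then the finger opening in cm, from 0 to 8.54. In form: tx ty tz wx wy wz grip; .... A call has 1 to 5 rows; each row is the pose to reach, as a shift and turn from the pose commanded when the call began; what a row does not reach only later rows make up. A row lasts 1/12 s, in which the tool goes at most 41.7 mm and 7.16 degrees, less where a joint would pass 70% of its speed; a pose out of reach is approached as far as the arm can. A call with a gripper value outside its range is refused whole. The fingers move at their own pace and stop on an object; the grip force is fixed at half the most. Time passes only in rows, so rows that repeat a pose let the fingers close. It gives the time, the measured TCP pose, the force, the opening and the grip force at its end, in the units of the state.
- readout.observe(): the state, without advancing time (a new reading comes with each control period).
- viewer.camera(name): name is "scene" or "top" or "wrist"; returns a dict with "img" (420x560x3 uint8, red, green, blue), "range_z" (420x560 float32, m along the optical axis (not along the pixel's ray), 0 where there is no reading), "vfov" (degrees; the focal length in pixels is half the picture's height over the tangent of half this angle, whatever the lens; pixels are square), "cx", "cy" (the principal point, pixels), "rvec" (rotation vector, rad) and "tvec" (3), from world to camera coordinates, as OpenCV has them; the wrist camera has in their place "tool_from_camera" (4x4, takes a point from camera to tool coordinates, whose origin is the TCP and whose axes are the flange's). Camera axes: x right, y down, z forward; pixel columns grow to the right and rows downward; lengths in m; the calibration is good to about 2 mm. A picture is of the moment at which its call begins: read the wrist's pose just before it.
- env.job_done(): hands the job in; it is judged then, once.
The state is a dict: "t": time; "joints": joint angles; "joint_velocities": joint speeds; "effort": joint torques, N m; "tcp_pos": TCP position; "orientation": TCP orientation; "contact_force": force on the tool from outside, world axes, zero at the start; "ft_torque": the same for the moment, N m; "gripper_width": finger opening in m; "gripper_force": force on a finger pad.
Only numpy, scipy, OpenCV 4.12 (cv2) and the standard library are available. Lean on these libraries where they do the work, as an engineer would, in place of code of your own. Each camera call takes 0.05 s, during which the arm holds its last target. There are 200 camera calls.

## Working session

There is one attempt and no reset: what is moved stays moved. The work goes in short steps, Python scripts to look and compute and a tool call to move; the robot and the scene stay as the last step left them, time stands still between calls to the robot, and variables do not carry over. Pictures are saved under pics/ and viewed, at most 10 in all, crops included, and the job is handed in when it is done.

Besides the shell and the picture viewer there is one more tool, called by a JSON object that holds its "api" and its "payload". carry_out: Moves the arm, as the interface text tells. Its arguments: {"type":"object","properties":{"rows":{"type":"string"}},"required":["rows"]}

```bash
ls; mkdir -p pics; cat > h.py <<'E'
import numpy as np,cv2
from rig import readout,viewer,env
from scipy.spatial.transform import Rotation as R
def cam(n):
    s=readout.observe(); c=viewer.camera(n); h,w=c['img'].shape[:2]
    c['f']=h/2/np.tan(np.radians(c['vfov'])/2)
    if 'rvec' in c:
        M=cv2.Rodrigues(np.array(c['rvec'],float))[0]; t=np.array(c['tvec'],float).ravel()
        c['Rwc']=M.T; c['o']=-M.T@t
    else:
        T=np.array(c['tool_from_camera']); Rt=R.from_euler('xyz',s['orientation'],degrees=True).as_matrix()
        c['Rwc']=Rt@T[:3,:3]; c['o']=Rt@T[:3,3]+np.array(s['tcp_pos'])
    return c
def save(c,p): cv2.imwrite(p,c['img'][:,:,::-1])
def ray(c,u,v): return c['Rwc']@np.array([(u-c['cx'])/c['f'],(v-c['cy'])/c['f'],1.])
def onz(c,u,v,z):
    d=ray(c,u,v); return c['o']+d*(z-c['o'][2])/d[2]
def cloud(c):
    h,w=c['img'].shape[:2]; v,u=np.mgrid[:h,:w]; z=c['range_z']
    P=np.stack([(u-c['cx'])/c['f']*z,(v-c['cy'])/c['f']*z,z],-1)
    return P@c['Rwc'].T+c['o']
def px(c,p):
    q=c['Rwc'].T@(np.array(p)-c['o']); return q[:2]/q[2]*c['f']+[c['cx'],c['cy']]
E
python3 - <<'E'
from h import *
import pickle
d={n:cam(n) for n in("scene","top")}
for n in d: save(d[n],f'pics/{n}0.png'); print(n,d[n]['o'],d[n]['f'],d[n]['cx'],d[n]['cy'])
pickle.dump(d,open('d0.pkl','wb'))
print(readout.observe())
E
```

```text
pics
scene [ 1.15723273 -0.18609873  1.01102239] 385.19828399777884 281.78666766846106 215.7032583060502
top [ 0.3640307  -0.01079594  1.51000857] 421.6620557906866 284.2157245897333 206.669095527869
{'t': 0.1, 'joints': array([ 6.90433243e+01,  1.79995492e+01, -2.74845442e+00,  6.93372729e+01,
        1.44526947e-03,  9.00019714e+01]), 'joint_velocities': array([ 0.01496234, -0.06055082,  0.15944228, -0.01426534, -0.05494632,
       -0.05248765]), 'effort': array([ 3.07934697e-04, -5.40766776e+01,  3.40542126e+01,  1.11842353e-02,
        7.10825702e-05,  2.01968754e-05]), 'tcp_pos': array([0.214411  , 0.55984799, 0.23052727]), 'orientation': array([-1.79914723e+02, -1.44233379e-03,  1.59041351e+02]), 'contact_force': array([-0.10355301, -0.29709845,  0.08279582]), 'ft_torque': array([-0.00483293,  0.02423139, -0.04928865]), 'gripper_force': 0.0, 'gripper_width': 0.08527160202861062}
```

View pics/scene0.png

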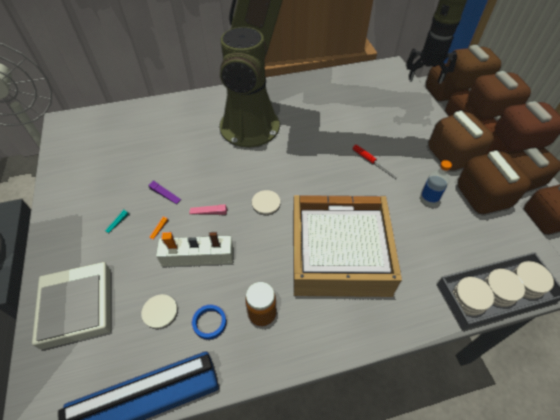

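View pics/top0.png

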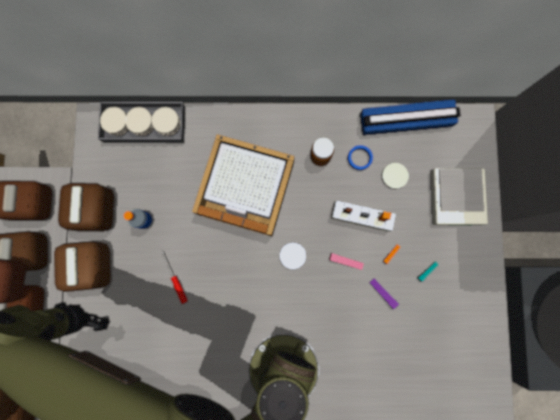

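The scene view shows the rack at (195,250), with the orange head at (168,240), and the housing at (345,245) with its dark rail on the robot's side. 

Candidates for the wedge:
- Upright orange one in the rack: top (386,215), scene (168,240).
- Small orange one lying flat: top (391,254), scene (159,228).
- Pink (346,261), purple (384,293) and turquoise (428,271) wedges, all excluded by colour.
- Spray cap (128,215), which is not a wedge.

My choice is the larger orange one, standing in the rack.

```bash
python3 - <<'E'
from h import *
import pickle
d=pickle.load(open('d0.pkl','rb'))
for n in d:
    c=d[n]; P=cloud(c); hsv=cv2.cvtColor(c['img'],cv2.COLOR_RGB2HSV); H,S,V=cv2.split(hsv)
    bx={'top':((325,195,405,235),(185,125,300,245)),'scene':((145,225,245,275),(285,185,405,305))}[n]
    def reg(b): m=np.zeros(H.shape,bool); m[b[1]:b[3],b[0]:b[2]]=1; return m
    ok=c['range_z']>0
    m=reg(bx[0])&(H<18)&(S>150)&(V>90)&ok
    z=P[...,2]; top=m&(z>.115)
    print(n,'orange n',m.sum(),'zmax',np.percentile(z[m],[5,50,95]),'head',P[top].mean(0).round(4),top.sum(), cv2.minAreaRect(np.argwhere(top)[:,::-1].astype(np.float32)))
    r=reg(bx[0])&(abs(z-.06)<.006)&(S<60)&ok
    q=P[r][:,:2].astype(np.float32); R0=cv2.minAreaRect(q); print(' rack',R0,q.shape,np.median(z[r]))
    hm=reg(bx[1])&(abs(z-.105)<.006)&ok
    q=P[hm][:,:2].astype(np.float32); R1=cv2.minAreaRect(q); print(' housing',R1,np.median(z[hm])); print(cv2.boxPoints(R1))
    img=c['img'][:,:,::-1]
    a=[cv2.resize(img[b[1]:b[3],b[0]:b[2]],None,fx=k,fy=k,interpolation=cv2.INTER_CUBIC) for b,k in zip(bx,(4,3))]
    w=max(i.shape[1] for i in a); d[n]['o2']=np.vstack([cv2.copyMakeBorder(i,0,0,0,w-i.shape[1],0) for i in a])
a=[d['top']['o2'],d['scene']['o2']]; h=max(i.shape[0] for i in a)
o=np.hstack([cv2.copyMakeBorder(i,0,h-i.shape[0],0,0,0) for i in a]); print(o.shape); cv2.imwrite('pics/crop1.png',o)
E
```

```text
scene orange n 180 zmax [0.00396971 0.11139118 0.13340682] head [ 0.5261 -0.3318  0.1283] 85 ((188.0, 236.5), (52.0, 9.0), 0.0)
 rack ((0.5269674062728882, -0.2772056460380554), (0.21105289459228516, 0.06421030312776566), 77.36737060546875) (1080, 2) 0.06094832667775546
 housing ((0.629204511642456, 0.13780923187732697), (0.2803640365600586, 0.2845504581928253), 74.30218505859375) 0.10475076566067054
[[ 0.45430768  0.04135023]
 [ 0.728245   -0.03563879]
 [ 0.80410135  0.23426823]
 [ 0.530164    0.31125724]]
top orange n 57 zmax [0.08856718 0.13007688 0.13479697] head [ 0.5196 -0.3315  0.1292] 50 ((368.4657897949219, 214.13327026367188), (41.318058013916016, 6.153179168701172), 3.094058036804199)
 rack ((0.5271193981170654, -0.27864861488342285), (0.21000121533870697, 0.061131551861763), 77.49143981933594) (821, 2) 0.060297308005658135
 housing ((0.6294770240783691, 0.13588745892047882), (0.28035902976989746, 0.2823086678981781), 74.1860580444336) 0.10408223162864338
[[ 0.4554642   0.03948009]
 [ 0.727088   -0.03745309]
 [ 0.8034898   0.23229483]
 [ 0.5318661   0.309228  ]]
(560, 745, 3)
```

View pics/crop1.png

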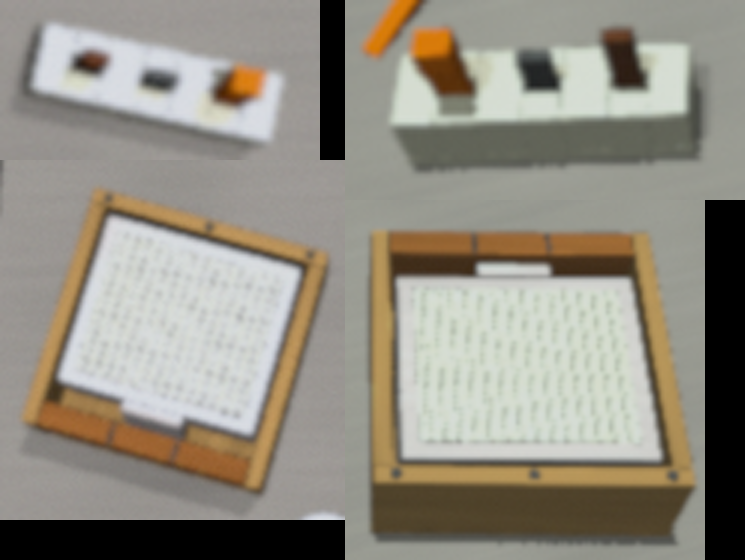

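The housing is at about (0.629, 0.137), yaw about -15.8°. The rack is at (0.527, -0.278), y axis at 77.4°. The rack, housing and wedge heights match the figures given. In the crop, the orange wedge with a square head stands in the end slot at (245,83). I'll move over the rack for a close look that also settles which side slopes.

{"api": "carry_out", "payload": {"rows": "2.5 -3 1 0 0 0 8.5;5 -6 2 0 0 0.03 8.5;7.5 -9 3 0 0 0.06 8.5;10 -12 4 0 0 0.1 8.5;12.5 -15 5 0 0 0.147 8.5"}}

```text
t: 0.52
tcp_pos: [0.3401, 0.4086, 0.2813]
orientation: [-180.0, -0.0, 167.6]
contact_force: [1.2, 0.6, -0.4]
gripper_width: 0.0849
gripper_force: 0.0
```

{"api": "carry_out", "payload": {"rows": "1 -4 0 0 0 0 8.5;2 -8 0 0 0 0 8.5;3 -12 0 0 0 0 8.5;4 -16 0 0 0 0 8.5;5 -20 0 0 0 0 8.5"}}

```text
t: 0.93
tcp_pos: [0.3894, 0.2083, 0.281]
orientation: [-180.0, -0.0, 167.5]
contact_force: [0.9, -0.2, -0.1]
gripper_width: 0.0854
gripper_force: 0.0
```

{"api": "carry_out", "payload": {"rows": "1 -4 0 0 0 0 8.5;2 -8 0 0 0 0 8.5;3 -12 0 0 0 0 8.5;4 -16 0 0 0 0 8.5;5 -20 0 0 0 0 8.5"}}

```text
t: 1.35
tcp_pos: [0.4394, 0.0083, 0.2812]
orientation: [180.0, 0.0, 167.5]
contact_force: [0.8, 0.9, -0.1]
gripper_width: 0.0852
gripper_force: 0.0
```

{"api": "carry_out", "payload": {"rows": "1 -4 0 0 0 0 8.5;2 -8 0 0 0 0 8.5;3 -12 0 0 0 0 8.5;4 -16 0 0 0 0 8.5;5 -20 0 0 0 0 8.5"}}

```text
t: 1.77
tcp_pos: [0.4894, -0.1918, 0.2811]
orientation: [180.0, -0.0, 167.4]
contact_force: [1.3, 0.5, 1.0]
gripper_width: 0.0851
gripper_force: 0.0
```

{"api": "carry_out", "payload": {"rows": "0 -4 0 0 0 0 8.5;0 -8 0 0 0 0 8.5;0 -12 0 0 0 0 8.5;0 -14 0 0 0 0 8.5;0 -14 0 0 0 0 8.5"}}

```text
t: 2.18
tcp_pos: [0.4889, -0.3338, 0.28]
orientation: [-179.9, -0.1, 167.2]
contact_force: [-0.3, 0.7, 0.3]
gripper_width: 0.0851
gripper_force: 0.0
```

```bash
python3 - <<'E'
from h import *
import pickle
s=readout.observe(); print(s['tcp_pos'],s['orientation'],s['t'],s['contact_force'])
c=cam('wrist'); print(np.array(c['tool_from_camera']).round(3),c['f'],c['o'])
save(c,'pics/w1.png'); pickle.dump(c,open('w1.pkl','wb'))
E
```

```text
[ 0.4888578  -0.33381258  0.28003261] [-1.79945730e+02 -6.81612698e-02  1.67195191e+02] 2.1833 [-0.26686519  0.71524951  0.2651346 ]
[[-0.001 -0.952 -0.306  0.079]
 [ 1.    -0.001  0.    -0.001]
 [-0.001 -0.306  0.952 -0.144]
 [ 0.     0.     0.     1.   ]] 298.84803578255327 [ 0.41180801 -0.31695956  0.42371416]
```

View pics/w1.png

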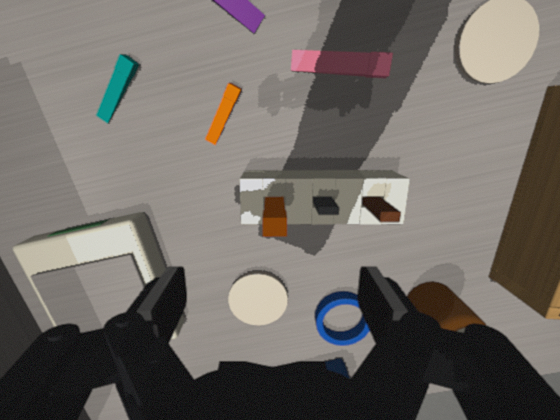

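The wrist view shows the orange head at about (275,217) in the left slot, the packer at (326,205), the batten at (385,208) and the small orange piece lying at (223,112). Next I'll use depth to find the head's pose and the sloping side.

```bash
python3 - <<'E'
from h import *
import pickle
c=pickle.load(open('w1.pkl','rb')); P=cloud(c)
H,S,V=cv2.split(cv2.cvtColor(c['img'],cv2.COLOR_RGB2HSV))
m=np.zeros(H.shape,bool); m[185:245,250:300]=1
m&=(H<18)&(S>130)&(c['range_z']>0)
a=np.radians(-12.6); M=np.array([[np.cos(a),np.sin(a),0],[-np.sin(a),np.cos(a),0],[0,0,1]])
Z=P[...,2]
rk=(abs(Z-.06)<.004)&(S<70); rk[:165]=0; rk[240:]=0; rk[:,:225]=0; rk[:,425:]=0
r=cv2.minAreaRect(P[rk][:,:2].astype(np.float32)); print('rack',r)
q=(P[m]-[.527,-.278,0])@M.T*1000
b=np.arange(40,145,8)
for lo in b:
    k=q[(q[:,2]>=lo)&(q[:,2]<lo+8)]
    if len(k): print(lo,len(k),'x',np.percentile(k[:,0],[3,50,97]).round(1),'y',np.percentile(k[:,1],[3,50,97]).round(1))
k=m&(Z>.122)
print('top',P[k].mean(0),cv2.minAreaRect(P[k][:,:2].astype(np.float32)), k.sum(), 'z',np.median(Z[k]))
ks=np.argwhere(m); print('mask px',ks.min(0),ks.max(0))
cv2.imwrite('pics/w1c.png',cv2.resize(c['img'][165:250,225:425,::-1],None,fx=4,fy=4,interpolation=cv2.INTER_CUBIC))
E
```

```text
rack ((0.5268365740776062, -0.2771850824356079), (0.2103034108877182, 0.060822274535894394), 77.30498504638672)
48 15 x [-5.4 -5.2 -4.9] y [-70.5 -62.1 -51.7]
56 25 x [-5.5 -5.2 -4.8] y [-71.3 -59.6 -50.5]
64 37 x [-5.4 -5.1 -4.5] y [-71.9 -62.1 -49.9]
72 36 x [-5.2 -4.8 -4.4] y [-71.8 -59.8 -50.2]
80 41 x [-4.8 -4.6 -4.2] y [-71.4 -62.2 -50.6]
88 43 x [-4.7 -4.3 -3.9] y [-71.5 -61.1 -51. ]
96 44 x [-4.6 -4.1 -3.7] y [-71.  -60.6 -50.9]
104 27 x [-5.2 -4.8 -4.2] y [-71.4 -61.2 -51.1]
112 61 x [-5.1 -4.7 -4.2] y [-72.  -61.3 -50.1]
120 53 x [-4.9 -4.4 -3.9] y [-72.3 -62.4 -49.7]
128 491 x [-4.4  5.6 16.7] y [-72.8 -60.3 -48.9]
top [ 0.5185428  -0.33845837  0.13104266] ((0.5197592973709106, -0.3392035961151123), (0.02507130056619644, 0.02265726961195469), 78.1912841796875) 534 z 0.1315709937934626
mask px [197 262] [236 286]
```

View pics/w1c.png

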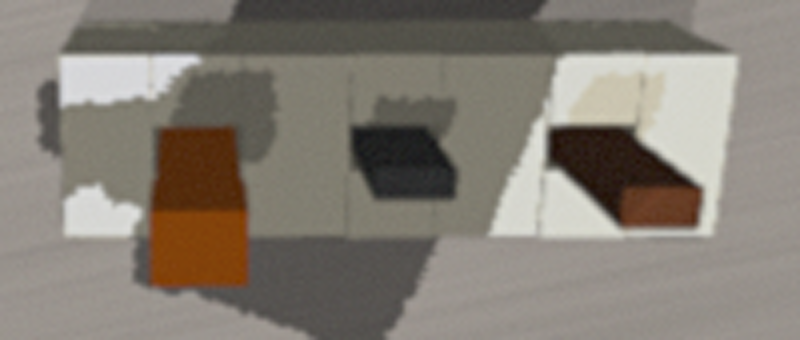

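The upright face is on the robot's side: depth shows it steady, the head overhangs it by 1 mm, and it leans about 1.4° towards +x. So the wedge already faces the right way. The head top centre is at (0.5195, -0.339, 0.1315), as expected. I'll grip it across y.

{"api": "carry_out", "payload": {"rows": "2 -0.5 -3 0 0 0 5;3.1 -0.5 -6 0 0 0 5;3.1 -0.5 -9 0 0 0 5;3.1 -0.5 -11 0 0 0 5;3.1 -0.5 -12 0 0 0 5"}}

```text
t: 2.65
tcp_pos: [0.519, -0.3321, 0.1577]
orientation: [179.9, -0.3, 167.6]
contact_force: [-0.4, 0.1, -0.5]
gripper_width: 0.0501
gripper_force: 0.0
```

{"api": "carry_out", "payload": {"rows": "0 0 -2 0 0 0 5;0 0 -4 0 0 0 5;0 0 -6 0 0 0 5;0 0 -6 0 0 0 5;0 0 -6 0 0 0 5"}}

```text
t: 3.07
tcp_pos: [0.5201, -0.3336, 0.1012]
orientation: [180.0, -0.1, 167.5]
contact_force: [-0.1, -0.4, 0.9]
gripper_width: 0.0499
gripper_force: 0.0
```

```bash
python3 - <<'E'
from h import *
s=readout.observe(); print(s['tcp_pos'],s['orientation'],s['contact_force'])
c=cam('wrist'); save(c,'pics/w2.png')
E
```

```text
[ 0.52010015 -0.33361272  0.10124431] [ 1.79955775e+02 -9.71579515e-02  1.67507061e+02] [-0.13741489 -0.44121952  0.8690643 ]
```

View pics/w2.png

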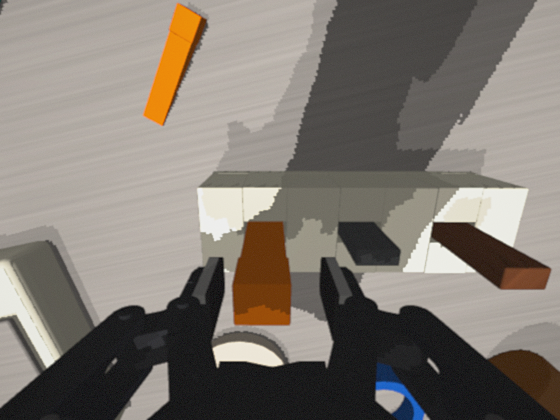

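The fingers straddle the head, which sits at (262,300) while the finger midpoint is near column 272. I'll shift 4.5 mm towards -y and close.

{"api": "carry_out", "payload": {"rows": "-0.1 -0.45 0 0 0 0 5;-0.1 -0.45 0 0 0 0 2.4;-0.1 -0.45 0 0 0 0 2.2;-0.1 -0.45 0 0 0 0 2.2;-0.1 -0.45 0 0 0 0 2.2"}}

```text
t: 3.53
tcp_pos: [0.5205, -0.3397, 0.1028]
orientation: [-180.0, 0.1, 167.5]
contact_force: [-0.4, 0.8, 5.3]
gripper_width: 0.0253
gripper_force: 58.7
```

{"api": "carry_out", "payload": {"rows": "0 0 0 0 0 0 2.2;0 0 0 0 0 0 2;0 0 1 0 0 0 2;0 0 2 0 0 0 2;0 0 3 0 0 0 2"}}

```text
t: 3.95
tcp_pos: [0.5195, -0.3392, 0.1324]
orientation: [-180.0, -0.0, 167.5]
contact_force: [0.1, 0.6, -1.6]
gripper_width: 0.0251
gripper_force: 58.9
```

The wedge is gripped and rising. I'll lift clear, carry it towards the housing, and fix the yaw (-3.2°) and the lean on the way.

{"api": "carry_out", "payload": {"rows": "0 0 3 0 0 0 2;0 0 6 0 0 0 2;0 0 9 0 0 0 2;0 0.5 12 0 0 0 2;-0.5 2.5 14 0 0 0 2"}}

```text
t: 4.37
tcp_pos: [0.5156, -0.3164, 0.2753]
orientation: [-179.9, 0.2, 167.3]
contact_force: [-0.1, -0.2, -1.2]
gripper_width: 0.025
gripper_force: 59.5
```

{"api": "carry_out", "payload": {"rows": "-0.5 4 0 0 0 0 2;-1 8 0 0 0 0 2;-1.5 12 0 0 0 -0.02 2;-2 16 0 0 0 -0.04 2;-2.5 20 0 -0.005 -0.024 -0.055 2"}}

```text
t: 4.78
tcp_pos: [0.4894, -0.1127, 0.2721]
orientation: [179.9, 1.4, 164.2]
contact_force: [1.0, 0.6, -0.7]
gripper_width: 0.0249
gripper_force: 59.4
```

{"api": "carry_out", "payload": {"rows": "-0.5 4 0 0 0 0 2;-1 8 0 0 0 0 2;-1.5 12 0 0 0 0 2;-2 16 0 0 0 0 2;-2 20 0 0 0 0 2"}}

```text
t: 5.2
tcp_pos: [0.4683, 0.0874, 0.2726]
orientation: [179.9, 1.5, 164.3]
contact_force: [1.8, -0.8, -0.2]
gripper_width: 0.025
gripper_force: 59.4
```

{"api": "carry_out", "payload": {"rows": "0 3 0 0 0 0 2;0 6 0 0 0 0 2;0 7.5 0 0 0 0 2;0 7.5 0 0 0 0 2;0 7.5 0 0 0 0 2"}}

```text
t: 5.62
tcp_pos: [0.4694, 0.1612, 0.2719]
orientation: [180.0, 1.4, 164.4]
contact_force: [-0.6, -0.5, 0.4]
gripper_width: 0.0251
gripper_force: 59.4
```

```bash
python3 - <<'E'
from h import *
import pickle
s=readout.observe(); print(s['tcp_pos'],s['orientation'],s['t'],s['contact_force'],s['gripper_width'])
c=cam('wrist'); save(c,'pics/w3.png'); pickle.dump((s,c),open('w3.pkl','wb'))
E
```

```text
[0.4693675  0.16123712 0.27194791] [179.96443704   1.42790285 164.42213599] 5.6167 [-0.60187618 -0.52689667  0.44865344] 0.025062186174111278
```

View pics/w3.png

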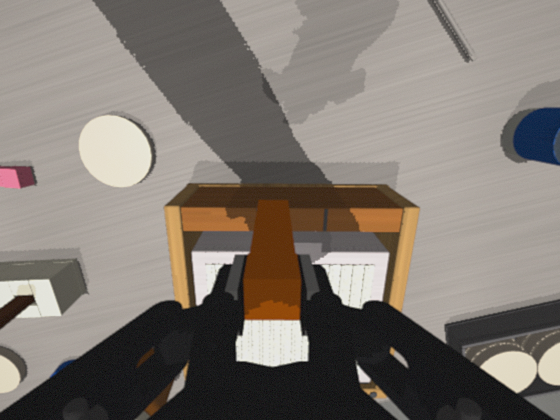

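The rail's top is the strip at rows 208–230, with its right mark at (325,220). The wedge hides the left mark. Next I'll measure the rail edge, shoe edge and wedge pose from depth.

```bash
cat > meas.py <<'E'
from h import *
import pickle,sys
s,c=pickle.load(open(sys.argv[1],'rb')); P=cloud(c); Z=P[...,2]
H,S,V=cv2.split(cv2.cvtColor(c['img'],cv2.COLOR_RGB2HSV))
ok=c['range_z']>0; rowm=np.zeros(ok.shape,bool); rowm[180:300,160:425]=1
a=np.radians(-15.76); M=np.array([[np.cos(a),np.sin(a),0],[-np.sin(a),np.cos(a),0],[0,0,1]])
Q=(P-[.6293,.1368,0])@M.T*1000
np.set_printoptions(suppress=True,precision=1)
k=rowm&ok&(abs(Z-.1045)<.004)
for y in range(-130,131,10):
    for nm,sel in (('rail',k&(Q[...,0]<-95)),('filt',k&(Q[...,0]>-112)&(S<80))):
        t=sel&(abs(Q[...,1]-y)<5)
        if t.sum()>3: print(y,nm,t.sum(),np.percentile(Q[t][:,0],[0,2,98,100]),np.median(Q[t][:,2]),end=' | ')
    print()
w=rowm&ok&(H<18)&(S>130)&(Z>.13)
q=Q[w]
for z in range(130,310,12):
    t=q[(q[:,2]>=z)&(q[:,2]<z+12)]
    if len(t)>5: print(z,len(t),'x',np.percentile(t[:,0],[3,50,97]),'y',np.percentile(t[:,1],[2,50,98]))
print('tcp in housing',M@(s['tcp_pos']-np.array([.6293,.1368,0]))*1000)
f=rowm&(S<90)&(S>=0)&ok&(abs(Z-.1045)<.004)
o=rowm&(V<60)&ok&(abs(Z-.105)<.004)&(Q[...,0]<-113)
print('marks y',np.sort(Q[o][:,1]))
E
python3 meas.py w3.pkl
```

```text
-130 rail 368 [-142.2 -141.8  -96.   -95. ] 105.89400810961699 | 
-120 rail 296 [-142.1 -141.1  -97.4  -95.3] 105.58320463374496 | 
-110 rail 222 [-140.9 -140.6 -113.6 -113.4] 105.86550996887875 | -110 filt 362 [-86.2 -85.2 -21.7 -19.4] 102.901767822069 | 
-100 rail 230 [-141.  -140.6 -113.8 -113.4] 105.82264347447392 | -100 filt 367 [-86.6 -85.1 -27.6 -23.7] 103.15293576338492 | 
-90 rail 229 [-141.1 -140.5 -113.6 -113.2] 105.90795360795153 | -90 filt 269 [-86.6 -85.2 -37.7 -33.4] 103.76215458955213 | 
-80 rail 226 [-140.7 -140.6 -113.5 -113.1] 105.90555130393112 | -80 filt 132 [-85.7 -85.5 -64.  -60.5] 103.12749949319897 | 
-70 rail 226 [-141.  -140.6 -113.6 -113.3] 105.90791904718614 | -70 filt 105 [-85.7 -85.3 -70.  -69.8] 102.76027527983439 | 
-60 rail 229 [-140.8 -140.6 -113.8 -113.4] 105.89398224544155 | -60 filt 31 [-85.6 -85.5 -82.  -82. ] 102.62409728753703 | 
-50 rail 226 [-140.6 -140.4 -113.8 -113.2] 106.04789041487709 | -50 filt 25 [-86.6 -86.2 -81.9 -81.9] 102.69022898738068 | 
-40 rail 131 [-140.7 -140.4 -114.4 -113.7] 105.9836413091258 | 



0 rail 125 [-140.4 -140.3 
[... 1757 characters left out ...]
.  -171.6 -171.2] y [-31.7 -20.5  -8.9]
226 253 x [-172.  -171.6 -171.1] y [-31.8 -20.5  -8.9]
238 290 x [-172.  -171.6 -171.1] y [-31.7 -20.2  -9. ]
250 352 x [-172.  -171.6 -171.1] y [-31.5 -20.6  -9.1]
262 413 x [-172.1 -171.5 -171. ] y [-31.6 -20.6  -9.5]
274 517 x [-173.1 -172.5 -172. ] y [-33.  -20.6  -8.4]
286 743 x [-173.1 -172.5 -171.9] y [-33.  -21.1  -8.4]
298 1378 x [-172.8 -168.3 -162.5] y [-33.1 -20.6  -8.4]
tcp in housing [-160.6  -19.9  271.9]
marks y [36.8 37.  37.1 37.2 37.3 37.3 37.4 37.4 37.4 37.5 37.6 37.6 37.6 37.6
 37.6 37.6 37.6 37.7 37.7 37.7 37.9 38.  38.  38.2 38.3 38.3 38.5 38.5
 38.6 38.6 38.6 38.6 38.7 38.7 38.7 38.7 38.8 38.9 38.9 38.9 39.  39.
 39.1 39.2 39.4]
```

Measured in the housing frame:

| Item | Result |
|---|---|
| Rail inner edge | x = -113.1 mm |
| Shoe edge | x = -99.6 mm |
| Gap | 13.5 mm, so it should bite about 57 mm down |
| Shoe centre | y ≈ +2 mm |
| Wedge | upright, face at x = -171.6 mm, y = -20.5 mm |

I'll move above the gap and re-check.

{"api": "carry_out", "payload": {"rows": "3.5 0.2 0 0 0 -0.006 2;6.3 0.45 -2 0 0 -0.006 2;6.3 0.45 -4 0 0 -0.006 2;6.3 0.45 -5.8 0 0 -0.006 2;6.3 0.45 -5.8 0 0 -0.006 2"}}

```text
t: 6.08
tcp_pos: [0.5307, 0.1629, 0.2097]
orientation: [-179.8, 1.1, 163.8]
contact_force: [-0.7, -0.2, -1.5]
gripper_width: 0.0252
gripper_force: 59.4
```

{"api": "carry_out", "payload": {"rows": "0 0 0 0 0 0 2;0 0 0 0 0 0 2"}}

```text
t: 6.25
tcp_pos: [0.533, 0.1646, 0.2146]
orientation: [179.9, 1.5, 163.9]
contact_force: [-0.0, 0.9, -0.0]
gripper_width: 0.0248
gripper_force: 59.4
```

```bash
python3 - <<'E'
from h import *
import pickle
s=readout.observe(); print(s['tcp_pos'],s['orientation'],s['t'],s['contact_force'],s['gripper_width'])
c=cam('wrist'); save(c,'pics/w4.png'); pickle.dump((s,c),open('w4.pkl','wb'))
E
sed -i 's/rowm\[180:300,160:425\]/rowm[120:330,100:480]/;s/Z>.13)/Z>.11)/;s/range(130/range(110/' meas.py; python3 meas.py w4.pkl | cut -c1-160
```

```text
[0.53298806 0.1645533  0.21462055] [179.9157512    1.46222912 163.89811103] 6.25 [-0.02076746  0.9087444  -0.0102318 ] 0.024816596374938975
-130 rail 629 [-142.2 -141.7  -96.3  -95.2] 105.97506356539682 | 
-120 rail 525 [-142.1 -140.9  -96.3  -95.1] 105.5734819163453 | 
-110 rail 390 [-140.8 -140.6 -113.1 -112.5] 105.94118545475656 | -110 filt 712 [-86.1 -84.9  -2.2   0.8] 102.8633512059771 | 
-100 rail 396 [-140.7 -140.5 -113.  -112.6] 105.94099411733845 | -100 filt 819 [-86.2 -85.2  -3.8  -1.6] 103.20825106017706 | 
-90 rail 385 [-140.8 -140.5 -112.8 -112.4] 105.95245715928675 | -90 filt 900 [-86.1 -84.9   3.4   7. ] 104.24969182083962 | 
-80 rail 391 [-140.8 -140.5 -112.8 -112.2] 105.9301000029244 | -80 filt 874 [-86.1 -84.9   3.1   6.3] 104.03329138179329 | 
-70 rail 395 [-140.6 -140.5 -112.6 -112.2] 105.97343396392905 | -70 filt 872 [-86.4 -85.1  -1.9   2.6] 103.96590326174432 | 
-60 rail 382 [-140.7 -140.4 -113.7 -113.3] 105.89987142552964 | -60 filt 712 [-85.9 -84.9 -15.1  -9.4] 104.19240628987677 | 
-50 rail 378 [-140.4 -140.3 -113.6 -113.4] 105.97852430243954 | -50 filt 517 
[... 3068 characters left out ...]
 -35.6
 -35.5 -35.4 -35.3 -35.2 -35.1 -35.1 -35.  -35.  -35.  -35.  -35.  -35.
 -34.9 -34.9 -34.9 -34.9 -34.8 -34.8 -34.8 -34.8 -34.7 -34.6 -34.4  36.4
  36.4  36.4  36.5  36.6  36.6  36.6  36.7  36.7  36.8  36.8  36.8  36.8
  36.9  36.9  37.   37.   37.   37.   37.1  37.1  37.1  37.2  37.2  37.2
  37.2  37.3  37.3  37.3  37.4  37.4  37.4  37.4  37.5  37.5  37.5  37.5
  37.6  37.6  37.7  37.7  37.7  37.8  37.8  37.8  37.8  38.   38.1  38.1
  38.1  38.1  38.2  38.2  38.2  38.3  38.3  38.3  38.3  38.3  38.4  38.4
  38.4  38.4  38.5  38.5  38.6  38.6  38.6  38.6  38.6  38.7  38.7  38.8
  38.8  38.8  38.8  38.8  38.9  39.   39.1  39.1  39.1  39.2  39.2  39.2
  39.3  39.3  39.3  39.4  39.4  40.3]
```

View pics/w4.png

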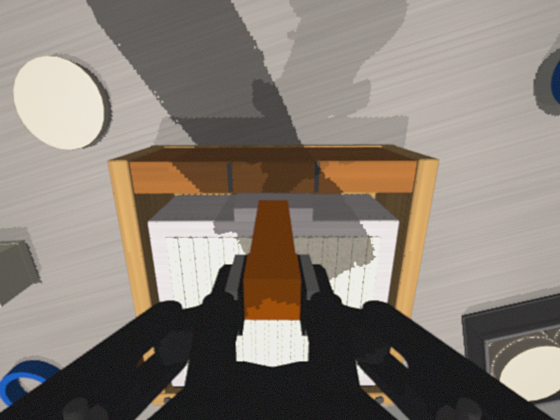

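The marks are at (231,177) and (317,177), and the wedge stands over the gap with its face about 2 mm clear of the rail and y centred. I'll nudge it 0.9 mm towards the rail and lower it, watching the force.

{"api": "carry_out", "payload": {"rows": "-0.09 0.02 0 0 0 0 2;-0.09 0.02 -1 0 0 0 2;-0.09 0.02 -2 0 0 0 2;-0.09 0.02 -3 0 0 0 2;-0.09 0.02 -4 0 0 0 2"}}

```text
t: 6.72
tcp_pos: [0.532, 0.1654, 0.1723]
orientation: [180.0, 1.5, 164.0]
contact_force: [1.6, -0.0, 1.2]
gripper_width: 0.0251
gripper_force: 59.4
```

{"api": "carry_out", "payload": {"rows": "0 0 -0.7 0 0 0 2;0 0 -1.4 0 0 0 2;0 0 -2 0 0 0 2;0 0 -2.3 0 0 0 2;0 0 -2.3 0 0 0 2"}}

```text
t: 7.13
tcp_pos: [0.5319, 0.1653, 0.1495]
orientation: [180.0, 1.4, 164.0]
contact_force: [4.1, -1.4, -2.6]
gripper_width: 0.0249
gripper_force: 59.1
```

{"api": "carry_out", "payload": {"rows": "0 0 -0.1 0 0 0 2;0 0 -0.2 0 0 0 2;0 0 -0.3 0 0 0 2;0 0 -0.4 0 0 0 2;0 0 -0.4 0 0 0 2"}}

```text
t: 7.55
tcp_pos: [0.532, 0.1656, 0.1465]
orientation: [179.9, 1.4, 164.0]
contact_force: [3.6, -0.8, 1.1]
gripper_width: 0.0252
gripper_force: 59.5
```

{"api": "carry_out", "payload": {"rows": "0.06 -0.01 0 0 0 0 2;0.06 -0.01 -0.1 0 0 0 2;0.06 -0.01 -0.2 0 0 0 2;0.06 -0.01 -0.2 0 0 0 2"}}

```text
t: 7.88
tcp_pos: [0.5321, 0.1654, 0.144]
orientation: [180.0, 1.4, 164.0]
contact_force: [2.5, -0.6, -0.5]
gripper_width: 0.0253
gripper_force: 59.3
```

{"api": "carry_out", "payload": {"rows": "0 0 0 0 0 0 2;0 0 0 0 0 0 2"}}

```text
t: 8.05
tcp_pos: [0.5321, 0.1654, 0.144]
orientation: [180.0, 1.4, 164.0]
contact_force: [3.3, -0.4, -1.7]
gripper_width: 0.0254
gripper_force: 59.2
```

The wedge is about 53 mm deep, only brushing the rail. I'll release it.

{"api": "carry_out", "payload": {"rows": "0 0 0 0 0 0 2.8;0 0 0 0 0 0 3.2;0 0 0 0 0 0 4;0 0 0 0 0 0 4.5;0 0 0 0 0 0 4.5"}}

```text
t: 8.47
tcp_pos: [0.532, 0.1654, 0.1442]
orientation: [179.9, 1.4, 164.0]
contact_force: [0.4, -0.5, 0.5]
gripper_width: 0.045
gripper_force: 0.0
```

{"api": "carry_out", "payload": {"rows": "0 0 1 0 0 0 4.5;0 0 3 0 0 0 4.5;0 0 5 0 0 0 4.5;-2 0.5 8 0 0 0 3;-4 1 11 0.0055 0.024 0 0"}}

```text
t: 8.88
tcp_pos: [0.4912, 0.1753, 0.2557]
orientation: [-180.0, -0.1, 163.9]
contact_force: [0.5, 0.1, -0.6]
gripper_width: 0.0217
gripper_force: 0.0
```

{"api": "carry_out", "payload": {"rows": "0 0 0 0 0 0 0;0 0 0 0 0 0 0;0 0 0 0 0 0 0"}}

```text
t: 9.13
tcp_pos: [0.4926, 0.1755, 0.2547]
orientation: [180.0, 0.1, 164.0]
contact_force: [0.8, -0.1, -0.7]
gripper_width: -0.0002
gripper_force: 0.0
```

```bash
python3 - <<'E'
from h import *
import pickle
s=readout.observe(); print(s['tcp_pos'],s['orientation'],s['t'],s['contact_force'],s['gripper_width'])
c=cam('wrist'); save(c,'pics/w5.png'); pickle.dump((s,c),open('w5.pkl','wb'))
E
cat > m2.py <<'E'
from h import *
import pickle,sys
np.set_printoptions(suppress=True,precision=2)
s,c=pickle.load(open(sys.argv[1],'rb')); P=cloud(c)
H,S,V=cv2.split(cv2.cvtColor(c['img'],cv2.COLOR_RGB2HSV)); ok=c['range_z']>0
a=np.radians(-16); M=np.array([[np.cos(a),np.sin(a),0],[-np.sin(a),np.cos(a),0],[0,0,1]])
Q=(P-[.6293,.1368,0])@M.T*1000
box=ok&(Q[...,0]>-125)&(Q[...,0]<-80)&(abs(Q[...,1])<25)&(H<18)&(S>130)
q=Q[box&(Q[...,2]>108)]; zt=np.percentile(q[:,2],95); t=q[q[:,2]>zt-3]
print('head top z',np.median(t[:,2]),'x',np.percentile(t[:,0],[2,98]),'y',np.percentile(t[:,1],[2,98]),'n',len(t)); 
top=box&(Q[...,2]>zt-3); print('head world',P[top].mean(0),cv2.minAreaRect(P[top][:,:2].astype(np.float32)))
for z in range(108,190,10):
    u=q[(q[:,2]>=z)&(q[:,2]<z+10)]
    if len(u)>5: print(z,len(u),np.median(u[:,0]))
rail=ok&(abs(Q[...,2]-106)<2)&(Q[...,0]>-160)&(Q[...,0]<-107)&(S>90)
fr=ok&(abs(Q[...,2]-104)<3)&(S<80)&(Q[...,0]<-70)&(Q[...,0]>-108)
for y in(-95,-75,-55,55,75,95):
    b=abs(Q[...,1]-y)<8; print(y,np.percentile(Q[rail&b][:,0],[2,98]) if (rail&b).sum()>9 else '',np.percentile(Q[fr&b][:,0],[1,5]) if (fr&b).sum()>9 else '')
E
python3 m2.py w5.pkl
```

```text
[0.49255087 0.17545044 0.25468783] [1.79990685e+02 5.05628670e-02 1.63978733e+02] 9.1333 [ 0.81367901 -0.13017582 -0.69557176] -0.00021190830628947655
head top z 167.48600691986843 x [-113.54 -102.03] y [-12.1   11.78] n 188
head world [0.52 0.17 0.17] ((0.5263540148735046, 0.16574299335479736), (0.0246846005320549, 0.013591366820037365), 74.21312713623047)
108 83 -112.12179718971197
118 84 -112.11238535759982
128 102 -112.11804095194304
138 78 -113.02416225517237
148 124 -113.21542390822674
158 239 -112.90256681777461
168 42 -111.09551314482658
-95 [-140.06 -113.29] [-85.25 -84.87]
-75 [-140.1  -113.33] [-85.32 -84.91]
-55 [-140.08 -113.28] [-85.46 -85.1 ]
55 [-140.05 -113.24] [-85.38 -84.71]
75 [-140.01 -113.33] [-85.38 -84.91]
95 [-139.93 -113.17] [-85.86 -84.95]
```

View pics/w5.png

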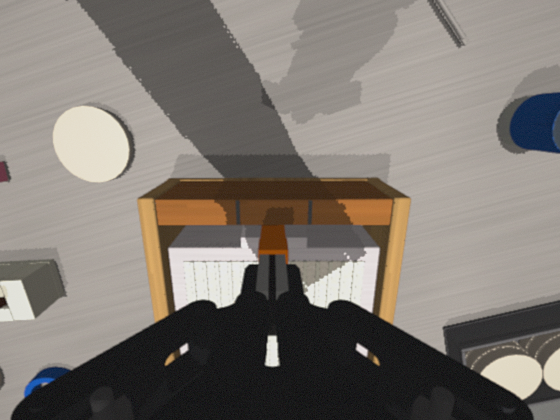

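The wedge stands free and upright at (272,235), head top about 167 mm high, so the narrow end is about 58 mm down, right at bite. The head middle is at about (0.531, 0.165). I'll bring the closed fingers over it.

{"api": "carry_out", "payload": {"rows": "2 -0.5 0 0 0 0 0;3.9 -1.05 -2 0 0 0 0;3.9 -1.05 -5 0 0 0 0;3.9 -1.05 -7 0 0 0 0;3.9 -1.05 -7.8 0 0 0 0"}}

```text
t: 9.6
tcp_pos: [0.529, 0.1636, 0.1716]
orientation: [-179.7, -0.3, 163.9]
contact_force: [-0.2, -1.2, 0.4]
gripper_width: -0.0001
gripper_force: 0.0
```

{"api": "carry_out", "payload": {"rows": "0 0 -0.1 0 0 0 0;0 0 -0.2 0 0 0 0;0 0 -0.3 0 0 0 0;0 0 -0.4 0 0 0 0;0 0 -0.4 0 0 0 0"}}

```text
t: 10.02
tcp_pos: [0.532, 0.1652, 0.1734]
orientation: [180.0, 0.1, 164.0]
contact_force: [0.3, -1.0, -0.7]
gripper_width: -0.0001
gripper_force: 0.0
```

{"api": "carry_out", "payload": {"rows": "0 0 -0.1 0 0 0 0;0 0 -0.2 0 0 0 0;0 0 -0.3 0 0 0 0;0 0 -0.3 0 0 0 0"}}

```text
t: 10.35
tcp_pos: [0.5312, 0.1649, 0.1692]
orientation: [-180.0, -0.0, 164.0]
contact_force: [1.4, -0.3, -0.5]
gripper_width: -0.0002
gripper_force: 0.0
```

{"api": "carry_out", "payload": {"rows": "0 0 -0.05 0 0 0 0;0 0 -0.1 0 0 0 0;0 0 -0.15 0 0 0 0;0 0 -0.15 0 0 0 0"}}

```text
t: 10.68
tcp_pos: [0.5313, 0.1649, 0.1677]
orientation: [-180.0, -0.0, 164.0]
contact_force: [0.2, -0.3, -0.2]
gripper_width: 0.0004
gripper_force: 0.0
```

{"api": "carry_out", "payload": {"rows": "0 0 -0.05 0 0 0 0;0 0 -0.1 0 0 0 0;0 0 -0.1 0 0 0 0"}}

```text
t: 10.93
tcp_pos: [0.5313, 0.1649, 0.1667]
orientation: [-180.0, -0.0, 164.0]
contact_force: [0.9, 0.5, 0.8]
gripper_width: 0.0002
gripper_force: 0.0
```

{"api": "carry_out", "payload": {"rows": "0 0 -0.05 0 0 0 0;0 0 -0.1 0 0 0 0;0 0 -0.1 0 0 0 0"}}

```text
t: 11.18
tcp_pos: [0.5313, 0.1649, 0.1658]
orientation: [-180.0, -0.0, 164.0]
contact_force: [0.2, 0.3, -0.1]
gripper_width: -0.0001
gripper_force: 0.2
```

{"api": "carry_out", "payload": {"rows": "0 0 -0.05 0 0 0 0;0 0 -0.1 0 0 0 0;0 0 -0.1 0 0 0 0"}}

```text
t: 11.43
tcp_pos: [0.5314, 0.1649, 0.1648]
orientation: [-180.0, -0.0, 164.0]
contact_force: [-1.0, 0.0, 1.4]
gripper_width: 0.0
gripper_force: 0.7
```

{"api": "carry_out", "payload": {"rows": "0 0 -0.05 0 0 0 0;0 0 -0.1 0 0 0 0;0 0 -0.1 0 0 0 0"}}

```text
t: 11.68
tcp_pos: [0.5314, 0.165, 0.1639]
orientation: [-180.0, 0.0, 164.0]
contact_force: [-0.6, 0.5, 2.7]
gripper_width: 0.0002
gripper_force: 1.3
```

{"api": "carry_out", "payload": {"rows": "0 0 -0.05 0 0 0 0;0 0 -0.1 0 0 0 0;0 0 -0.1 0 0 0 0"}}

```text
t: 11.93
tcp_pos: [0.5314, 0.165, 0.1629]
orientation: [-180.0, 0.0, 164.0]
contact_force: [-0.2, 0.6, 3.1]
gripper_width: -0.0002
gripper_force: 1.8
```

Contact began at about z = 0.166, and the force is climbing about 1 N per mm as described. The target is about 12 mm below that, so z ≈ 0.154.

{"api": "carry_out", "payload": {"rows": "0 0 -0.05 0 0 0 0;0 0 -0.1 0 0 0 0;0 0 -0.15 0 0 0 0;0 0 -0.2 0 0 0 0;0 0 -0.2 0 0 0 0"}}

```text
t: 12.35
tcp_pos: [0.5314, 0.165, 0.161]
orientation: [-180.0, 0.0, 164.0]
contact_force: [-1.6, 0.3, 4.8]
gripper_width: -0.0002
gripper_force: 2.5
```

{"api": "carry_out", "payload": {"rows": "0 0 -0.05 0 0 0 0;0 0 -0.1 0 0 0 0;0 0 -0.15 0 0 0 0;0 0 -0.2 0 0 0 0;0 0 -0.2 0 0 0 0"}}

```text
t: 12.77
tcp_pos: [0.5314, 0.1651, 0.1592]
orientation: [180.0, 0.0, 164.0]
contact_force: [-1.4, 0.3, 6.2]
gripper_width: 0.0002
gripper_force: 3.3
```

{"api": "carry_out", "payload": {"rows": "0 0 -0.05 0 0 0 0;0 0 -0.1 0 0 0 0;0 0 -0.15 0 0 0 0;0 0 -0.2 0 0 0 0;0 0 -0.2 0 0 0 0"}}

```text
t: 13.18
tcp_pos: [0.5314, 0.1652, 0.1574]
orientation: [180.0, 0.0, 164.0]
contact_force: [-2.8, 0.3, 8.0]
gripper_width: -0.0
gripper_force: 4.1
```

{"api": "carry_out", "payload": {"rows": "0 0 -0.05 0 0 0 0;0 0 -0.1 0 0 0 0;0 0 -0.15 0 0 0 0;0 0 -0.2 0 0 0 0;0 0 -0.2 0 0 0 0"}}

```text
t: 13.6
tcp_pos: [0.5315, 0.1653, 0.1557]
orientation: [180.0, 0.0, 164.0]
contact_force: [-2.9, 0.4, 9.4]
gripper_width: 0.0001
gripper_force: 4.9
```

{"api": "carry_out", "payload": {"rows": "0 0 -0.05 0 0 0 0;0 0 -0.1 0 0 0 0;0 0 -0.15 0 0 0 0;0 0 -0.2 0 0 0 0;0 0 -0.2 0 0 0 0"}}

```text
t: 14.02
tcp_pos: [0.5315, 0.1654, 0.1539]
orientation: [179.9, 0.0, 164.0]
contact_force: [-4.3, 0.5, 11.6]
gripper_width: 0.0003
gripper_force: 5.8
```

{"api": "carry_out", "payload": {"rows": "0 0 -0.04 0 0 0 0;0 0 -0.07 0 0 0 0;0 0 -0.07 0 0 0 0"}}

```text
t: 14.27
tcp_pos: [0.5315, 0.1654, 0.1534]
orientation: [179.9, 0.0, 164.0]
contact_force: [-4.0, 0.4, 12.7]
gripper_width: -0.0
gripper_force: 6.2
```

{"api": "carry_out", "payload": {"rows": "0 0 0.3 0 0 0 0;0 0 1 0 0 0 0;0 0 4 0 0 0 0;-2 0.5 7 0 0 0 0;-5 1 10 0 0 0 0"}}

```text
t: 14.68
tcp_pos: [0.4829, 0.1745, 0.2519]
orientation: [-179.9, -0.0, 163.9]
contact_force: [-1.7, 0.7, 1.6]
gripper_width: 0.0002
gripper_force: 0.0
```

{"api": "carry_out", "payload": {"rows": "0 0 0 0 0 0 0;0 0 0 0 0 0 0;0 0 0 0 0 0 0"}}

```text
t: 14.93
tcp_pos: [0.4822, 0.1747, 0.2512]
orientation: [-180.0, 0.0, 164.0]
contact_force: [0.8, 0.1, -0.7]
gripper_width: 0.0001
gripper_force: 0.0
```

```bash
python3 - <<'E'
from h import *
import pickle
s=readout.observe(); print(s['tcp_pos'],s['orientation'],s['t'],s['contact_force'],s['gripper_width'])
c=cam('wrist'); save(c,'pics/w6.png'); pickle.dump((s,c),open('w6.pkl','wb'))
E
python3 m2.py w6.pkl
```

```text
[0.48220714 0.17471601 0.2511552 ] [-1.79974721e+02  2.37067049e-02  1.63979152e+02] 14.9333 [ 0.81197303  0.06937812 -0.73254303] 9.894972310540074e-05
head top z 154.14746319523084 x [-113.54 -105.04] y [ 2.62 12.31] n 71
head world [0.53 0.18 0.15] ((0.5242539048194885, 0.16763809323310852), (0.023306217044591904, 0.008897753432393074), 73.69996643066406)
108 88 -112.2444279536779
118 95 -112.20540422772741
128 94 -113.15362832154158
138 116 -113.20800680268076
148 122 -112.81184373371462
-95 [-140.26 -113.53] [-83.13 -82.47]
-75 [-140.24 -113.47] [-82.99 -82.46]
-55 [-140.07 -113.2 ] [-83.5  -83.05]
55 [-140.24 -113.31] [-83.55 -83.24]
75 [-140.14 -113.35] [-83.44 -82.86]
95 [-140.12 -113.11] [-83.51 -83.18]
```

View pics/w6.png

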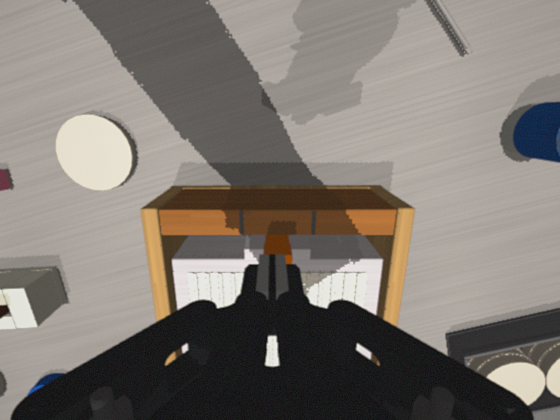

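The wedge stands upright and tight at (277,243). The filter edge has moved from about -85.4 to -83.3, which is about 2.1 mm and matches the 12.5 mm drive. Handing in.

```bash
python3 -c "
from rig import env
print(env.job_done())"
```

```text
the job is handed in; nothing more can be done
None
```

I released the orange wedge hand-loose in the gap, then pressed its head down about 12.5 mm in slow small steps rather than separate taps (peak 12.7 N), pushing the filter about 2.1 mm into its gasket, and handed the job in at about 15 s with the wedge standing and the arm clear; no verdict came back.

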